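# Draw the descaling cartridge from the steamer's water unit

### The arm

A 7-joint arm with a two-finger parallel gripper is mounted at the origin on the work surface. World frame = base frame: x ahead of the robot, y to its left, z up, the work surface at z = 0. Lengths are in m, angles in rad, forces in N, time in s.
With the tool pointing down it reaches from about 0.35 to 0.9 m from the base axis. Payload 8.1 kg.
Tool frame: the origin (TCP) lies midway between the tips of the shut fingers; the grasp point (between the pads) lies 19 mm behind it; z points along the fingers, y is the line along which they close (so a half turn about z gives the same grasp; the last joint's range is limited). The gripper opens to 85 mm and grips with 20 to 120 N. Pads are 22 mm wide; open, the fingers measure 114 mm over their backs; the gripper's body (76 mm by 85 mm) begins 54 mm behind the grasp point. The pads swing forward as they close: fully open they stand 13 mm farther back than shut.
Start: joints at [-1.233, 0.434, 0.025, 1.573, -0.012, 1.134, -0.075], TCP at [0.267, 0.565, 0.231] pointing down, gripper open.
Joint ranges: [-2.62, 2.62], [-0.44, 2.09], [-1.27, 1.32], [0.08, 2.57], [-1.32, 4.46], [0.12, 2], [-2.74, 2.74]. Speed limits (rad/s): [2.22, 2.22, 3.01, 3.01, 3.14, 3.14, 3.14].

### API

Orientations are given as a rotation vector (axis times angle).
In Python, from workcell import ctrl, cams, close_job, spotter, readout gives the robot as it stands. The module is installed in compiled form; this text tells all that it offers. Calls block until the motion is done:
- ctrl.move_to(position, orientation): joint-space move of the TCP to a pose.
- ctrl.move_straight(position, rot=None, v=0.15, contact_N=None): straight line of the TCP; rot=None keeps the orientation; v is the mean speed in m/s. With contact_N (N) it stops when the force on the tool has changed by that much, and returns True; else False.
- ctrl.move_joints(angles): joint-space move.
- ctrl.open_jaws() and ctrl.close(squeeze=None): open the fingers fully, or close them until they stop; squeeze is the grip in N (None keeps the last).
- ctrl.wait(seconds).
- ctrl.inverse_kinematics(position, orientation): joint angles nearest the present ones, or None.
- cams.get_image(name): name is "side" or "top" or "wrist"; returns a dict with "image" (480x640x3 uint8, red, green, blue), "mtx" (3x3 intrinsics, pixels), "rvec" (rotation vector, rad) and "tvec" (3), from world to camera coordinates, as OpenCV has them; the wrist camera has in their place "mount" (4x4, takes a point from camera to tool coordinates, whose origin is the TCP and whose axes are the flange's). Camera axes: x right, y down, z forward; pixel columns grow to the right and rows downward; lengths in m; the calibration is good to about 2 mm. A picture is of the moment at which its call begins: read the wrist's pose just before it. There is no depth.
A pose or a line that the arm cannot do raises ctrl.MotionError and nothing moves.
- close_job(): hands the job in; it is judged then, once.
Trained networks look in a picture, given as the dict that the camera call returned (one of the last four; its "shot" number tells which), for a name from the list of things; names that differ only in an ending like _2 or _b are one class to them, and where a whole thing is asked for, a point or a joint stands for the part that bears it (a point fixed in the world has none). Each returns a list of dicts, best first, with "conf" (0 to 1); they miss things now and then, are a little off and sometimes report something else, mostly with a low value. They report only what shows in the picture. A call takes as long as a camera call.
- spotter.search_frame(picture, query): "point" ([x, y, z] in m, in world coordinates, good to about 4 mm: the middle of the surface that is visible of it).
Readings, each from a call of its own:
- readout.current_time_s(): time.
- readout.current_joints(): joint angles.
- readout.current_joint_velocities(): joint speeds.
- readout.current_effort(): joint torques, N m.
- readout.current_ee_pos(): TCP position.
- readout.current_tcp_rot(): TCP orientation.
- readout.current_contact_force(): force on the tool from outside, world axes, zero at the start.
- readout.current_ft_torque(): the same for the moment, N m.
- readout.current_width(): opening from 0.0 (shut) to 1.0 (fully open).
- readout.current_grip_force(): force on a finger pad.
Only numpy, scipy, OpenCV 4.12 (cv2) and the standard library are available. Lean on these libraries where they do the work, as an engineer would, in place of code of your own. Each camera call takes 0.05 s, during which the arm holds its last target. There are 200 camera calls.

### The job

Stop the steamer's water unit by pressing the red button in its recess all the way in with the tip of the stylus, and stand the stylus back in its wooden block. Then pinch the cartridge's two orange side catches together, lift the cartridge straight out and finish while still holding it there by the pinched catches, level, still and a good 5 cm clear above the unit. Leave the salsa bowl, the spice jar and the bean masher where they stand.

Things in the scene. Friction and masses are not known exactly. Their poses are not given: they have to be found in the camera images.
- unit: the steamer's water unit: grey plastic box fixed to the counter, 150 (x) x 230 (y) x 70 mm high. Origin: centre of its underside, z up. The cartridge's well is centred at y = +40 mm; the button recess, a round vertical shaft 16 mm wide in a yellow square frame, is at x = -30 mm, y = -80 mm
- recess_mouth (a point): the centre of the recess's mouth, level with the unit's top (70 mm above the counter)
- stop_top (a point): centre of the top face of the red stop button (14 mm across), 12 mm down the recess when out; it moves with the button
- stop (a joint): travel of the stop button: 0 m out, 0.005 m fully in (downwards). It springs back when let go; about 1 N starts it, 4 N takes it fully in
- cartridge: white descaling cartridge, 0.2 to 0.35 kg, in the unit's well with 2 mm play. Origin: centre of its underside, 10 mm above the counter when seated; x, y run with the unit's. White body 84 (x) x 56 (y) x 62 mm high, 2 mm of it above the unit's top; blue neck 48 x 24 mm up to 92 mm; two upright orange catch tabs at the neck's +y and -y faces, tops at 100 mm, 40 mm of them above the unit.
- pad_left (a point): middle of the outer face of the +y catch tab, 86 mm above the cartridge's origin; moves with the catch. Tab 26 mm wide (x), 5 mm thick; over both outer faces 56 mm with the catches out, 40 mm pinched
- pad_right (a point): the same on the -y catch tab
- catch_left (a joint): travel of the +y catch towards the neck: 0 m out, 0.008 m fully pinched; sprung, 4 N at the start, 8 N fully in, springs back out. A hook low on it sits under the unit's rim: both catches must be in over 4 mm before the cartridge can be drawn straight up
- catch_right (a joint): the same for the -y catch
- stylus: stylus standing upright, tip down in the wooden block; 50 g, 129 mm long. Origin at the tip; z runs up to the handle's end; x, y square to the handle's flats. Steel shank 8 mm thick from 0 to 48 mm; black collar 24 mm across from 48 to 54 mm, resting on the block's top; green square handle 14 x 14 mm from 54 to 129 mm. Its yaw is the block's
- stylus_tip (a point): the stylus's tip (its origin)
- stylus_grip (a point): a point on the axis in the handle, 95 mm from the tip: a place to grip
- block: wooden block fixed to the counter, 60 x 60 x 50 mm high, with one vertical hole 16 mm wide through its middle: the stylus's home. Origin: centre of its underside
- block_hole (a point): centre of the hole's mouth in the block's top, 50 mm above the counter
- bowl: cobalt-blue ceramic salsa bowl, 124 mm across, 55 mm high; origin at the centre of its underside. A bystander.
- shaker: terracotta-coloured spice jar with a steel cap, 52 mm across, 90 mm high; origin at the centre of its underside. A bystander.
- masher: light wooden bean masher standing on its head, 76 mm across, 245 mm high; origin at the centre of its underside. A bystander.

How it is judged:
On the way, in this order (a step that is already met when the one before it is completed fails the run):
1. the stop button is pressed all the way in (over 4 mm of its 5) by the tip of the stylus (value of joint stop above 0.004 m and contact force between stylus and unit above 0.5 N and distance between stylus_tip and stop_top below 0.01 m), for 0.1 s.
2. the stylus stands in the hole of its block, let go (horizontal distance between stylus_tip and block_hole below 0.012 m and z of stylus_tip in the frame of block_hole below -0.03 m and angle between stylus's own z axis and vertical below 0.25 rad and contact force between the fingers and stylus below 0.1 N), for 0.2 s.
3. both catches are pinched in by over 5 mm with the cartridge still in its seat (value of joint each of catch_left, catch_right above 0.005 m and contact force between the fingers and cartridge above 2 N and z of cartridge in the frame of unit below 0.02 m), for 0.1 s.
At the end, for the whole second after the job is handed in: cartridge held by the fingers over the unit (origins within 140 mm), touching none of it, underside 30 mm or more above its top, both catches in over 5 mm, tilt under 0.3 rad, still; button out; stylus let go in its block: tip over 30 mm deep, within 12 mm of the axis, tilt under 0.25 rad (all of step 2 and value of joint each of catch_left, catch_right above 0.005 m and contact force between the fingers and cartridge above 2 N and z of cartridge in the frame of unit above 0.1 m and contact force between cartridge and unit below 0.1 N and horizontal distance between cartridge and unit below 0.14 m and angle between cartridge's own z axis and vertical below 0.3 rad and linear speed of cartridge below 0.03 m/s and value of joint stop below 0.001 m); the arm keeps its last pose, push and grip.
It fails at once if the salsa bowl, spice jar or bean masher is moved by more than 30 mm (distance of any of bowl, shaker, masher from where it was at the start of the episode above 0.03 m).
It also fails if it takes over 58 s, if anything falls off the work surface, if the arm or the gripper's body presses on something with over 40 N, if the wrist force passes 120 N, or if a joint passes its speed limit or range.

## Working session

There is one attempt and no reset: what is moved stays moved. The work goes in short steps, each a Python script; the robot and the scene stay as the last script left them, time stands still between calls to the robot, and variables do not carry over. Pictures are saved under pics/ and viewed, at most 10 in all, crops included, and the job is handed in when it is done.

```bash
mkdir -p pics; python3 - <<'E'
from workcell import ctrl, cams, spotter, readout
import cv2
for c in ["top","side"]:
    p=cams.get_image(c); cv2.imwrite(f"pics/{c}0.png",p["image"][:,:,::-1])
    for n in ["unit","stop","cartridge","pad_left","pad_right","stylus","block","bowl","shaker","masher"]:
        print(c,n,[(d["point"],d["conf"]) for d in spotter.search_frame(p,n)[:2]])
    print(p["mtx"],p["rvec"],p["tvec"])
print(readout.current_tcp_rot(),readout.current_time_s(),cams.get_image("wrist")["mount"])
E
```

```text
top unit [([0.5639, -0.1259, 0.0748], 0.62), ([0.5871, 0.3043, 0.0958], 0.58)]
top stop []
top cartridge [([0.5683, -0.1288, 0.07], 0.74), ([0.5769, -0.0749, 0.0703], 0.71)]
top pad_left [([0.5861, 0.3037, 0.1007], 0.43)]
top pad_right [([0.5859, 0.3025, 0.0994], 0.23)]
top stylus [([0.5881, 0.2995, 0.1013], 0.47)]
top block [([0.5812, 0.2989, 0.0465], 0.91)]
top bowl [([0.5679, -0.1285, 0.0733], 0.68), ([0.4627, 0.2007, 0.0219], 0.59)]
top shaker [([0.4458, -0.4193, 0.0924], 0.9)]
top masher [([0.7691, 0.1069, 0.0634], 0.68), ([0.4483, -0.4189, 0.0887], 0.28)]
[[451.43913336   0.         317.58226874]
 [  0.         451.43913336 233.102117  ]
 [  0.           0.           1.        ]] [ 2.1901365  -2.13726105  0.14544915] [-0.07411967  0.61152133  1.16925479]
side unit [([0.557, -0.1694, 0.0669], 0.76)]
side stop [([0.5908, 0.3006, 0.0943], 0.41)]
side cartridge [([0.5786, -0.0793, 0.0824], 0.94)]
side pad_left [([0.5909, -0.0545, 0.1035], 0.66)]
side pad_right [([0.5718, -0.0988, 0.091], 0.7)]
side stylus [([0.585, 0.3009, 0.0914], 0.55), ([0.5765, -0.0796, 0.0835], 0.32)]
side block [([0.5825, 0.2882, 0.0358], 0.86)]
side bowl [([0.474, 0.2107, 0.0323], 0.95)]
side shaker [([0.4406, -0.4346, 0.0895], 0.85), ([0.5926, -0.0534, 0.1033], 0.69)]
side masher [([0.5834, 0.2863, 0.0393], 0.73)]
[[581.39087077   0.         324.42459464]
 [  0.         581.39087077 251.53474112]
 [  0.           0.           1.        ]] [ 2.26419271 -0.71968088  0.27233798] [-0.55130479  0.28928458  0.98916083]
[6.86891466e-01 3.06551838e+00 1.16383674e-04] 1.1 [[-4.43170844e-04 -9.57761001e-01 -2.87565067e-01  7.30569444e-02]
 [ 9.99999704e-01 -2.43746851e-04 -7.29294022e-04  7.65721887e-04]
 [ 6.28396293e-04 -2.87565306e-01  9.57760826e-01 -1.41623162e-01]
 [ 0.00000000e+00  0.00000000e+00  0.00000000e+00  1.00000000e+00]]
```

View pics/top0.png

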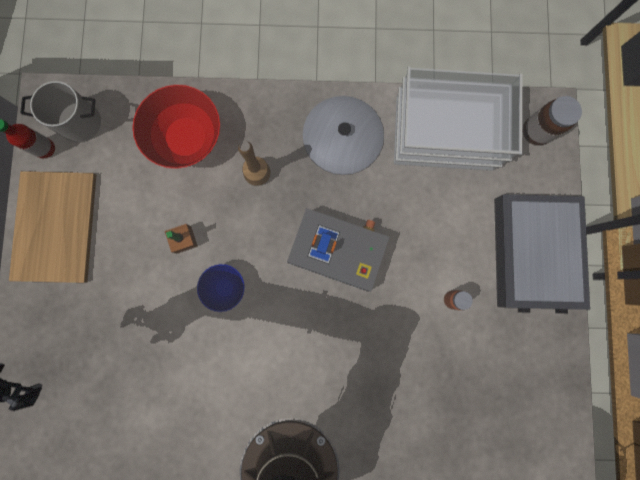

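View pics/side0.png

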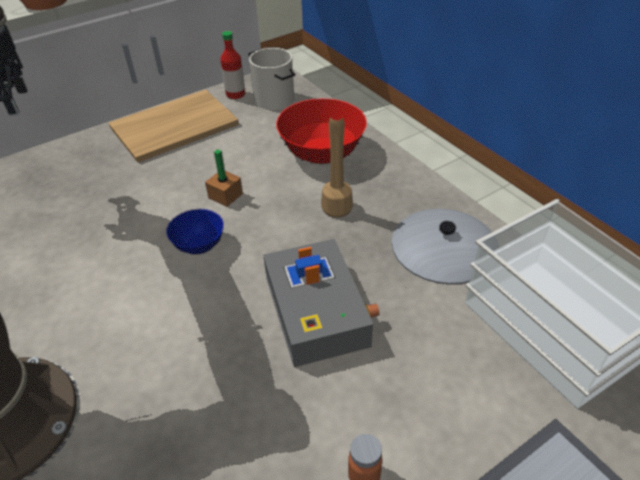

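The top view shows the block with the stylus near (180,238), the unit near (340,248) and the yellow recess at (364,271). The bowl is at (220,288), the masher at (256,172) and the jar at (458,299). Next I'll take close looks over the stylus and then the unit.

```bash
cat > h.py <<'E'
from workcell import ctrl, cams, close_job, spotter, readout
import numpy as np, cv2
from scipy.spatial.transform import Rotation as R
def down(deg): return (R.from_euler('z',deg,degrees=True)*R.from_euler('x',180,degrees=True)).as_rotvec()
def campose(p, pos=None, rv=None):
    """camera-to-world R,t"""
    if 'mount' in p:
        M=np.array(p['mount']); A=R.from_rotvec(rv).as_matrix()
        return A@M[:3,:3], A@M[:3,3]+pos
    A=cv2.Rodrigues(np.array(p['rvec']))[0]; return A.T, -A.T@np.array(p['tvec']).ravel()
def ray(p,uv,z,pos=None,rv=None):
    A,t=campose(p,pos,rv); uv=np.atleast_2d(uv).astype(float)
    d=(A@np.linalg.inv(p['mtx'])@np.c_[uv,np.ones(len(uv))].T).T
    return t+d*((z-t[2])/d[:,2])[:,None]
def shot(name):
    pos=np.array(readout.current_ee_pos()); rv=np.array(readout.current_tcp_rot())
    p=cams.get_image('wrist'); cv2.imwrite(f'pics/{name}.png',p['image'][:,:,::-1])
    np.savez(f'pics/{name}.npz',image=p['image'],mtx=p['mtx'],mount=p['mount'],pos=pos,rv=rv)
    return p,pos,rv
E
python3 - <<'E'
from h import *
ctrl.move_to([0.56,-0.11,0.27],down(75)); p,pos,rv=shot('w_unit')
print(readout.current_time_s(),readout.current_joints(),pos)
for n in ["stop","cartridge","pad_left","pad_right"]: print(n,[(d["point"],d["conf"]) for d in spotter.search_frame(p,n)[:2]])
ctrl.move_to([0.583,0.30,0.26],down(105)); p,pos,rv=shot('w_sty')
print(readout.current_time_s(),readout.current_joints(),pos)
for n in ["stylus","block"]: print(n,[(d["point"],d["conf"]) for d in spotter.search_frame(p,n)[:2]])
E
```

```text
3.8083 [-0.46768301  0.37539661  0.79069819  1.69714259 -0.28493433  1.18884077
  0.13593836] [ 0.5603108  -0.10870125  0.26977101]
stop []
cartridge [([0.5833, -0.0684, 0.0739], 0.65)]
pad_left [([0.5929, -0.05, 0.1085], 0.63)]
pad_right [([0.5787, -0.0941, 0.0961], 0.73)]
5.575 [-0.96273677  0.5154561   0.65318826  1.48764066 -0.32076298  1.24669736
 -0.01183665] [0.58387044 0.29758805 0.26038825]
stylus [([0.5898, 0.3141, 0.1169], 0.97)]
block [([0.5871, 0.3165, 0.049], 0.76)]
```

View pics/w_unit.png

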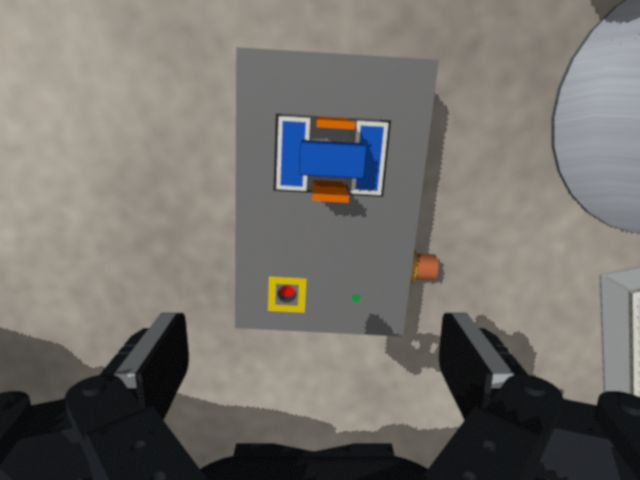

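View pics/w_sty.png

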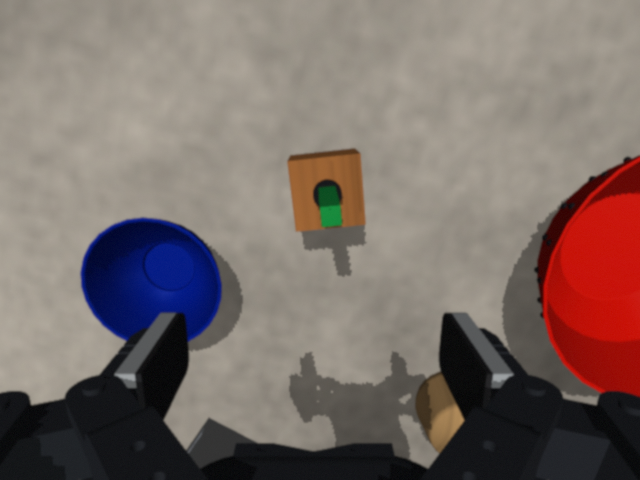

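The unit view shows the top-face corners near (237,48), (437,60), (403,336) and (235,327), with the yellow frame at (287,295). The stylus view shows the block's top face from about (290,158) to (365,227), and the green handle leaning by perspective around (330,205).

```bash
cat > fit.py <<'E'
from h import *
def load(n):
    p=dict(np.load(f'pics/{n}.npz')); return p,p['pos'],p['rv']
def rigid(local,w):
    a=local-local.mean(0); b=w-w.mean(0)
    th=np.arctan2((a[:,0]*b[:,1]-a[:,1]*b[:,0]).sum(),(a*b).sum())
    c,s=np.cos(th),np.sin(th); Q=np.array([[c,-s],[s,c]])
    t=w.mean(0)-Q@local.mean(0); return np.degrees(th),t,w-(local@Q.T+t)
E
python3 - <<'E'
from fit import *
p,pos,rv=load('w_unit'); hsv=cv2.cvtColor(p['image'],cv2.COLOR_RGB2HSV)
def comp(m):
    n,_,st,ce=cv2.connectedComponentsWithStats(m.astype(np.uint8)); i=1+np.argmax(st[1:,4]); return st[i],ce[i],(_==i)
H,S,V=[hsv[...,i].astype(int) for i in range(3)]
st,ce,m=comp((abs(H-27)<5)&(S>150)&(V>120)); yc=cv2.minAreaRect(np.argwhere(m)[:,::-1].astype(np.float32)); print(yc)
wy=ray(p,yc[0],.07,pos,rv)[0,:2]
c=ray(p,[[237,48],[437,60],[403,336],[235,327]],.07,pos,rv)[:,:2]
print([np.linalg.norm(c[i]-c[i-1]) for i in range(4)])
# top of picture = +y end of unit, left = -x
th,t,res=rigid(np.r_[np.array([[-75,115],[75,115],[75,-115],[-75,-115]])/1e3,[[-.03,-.08]]],np.r_[c,[wy]])
print('unit',th,t,'recess',wy,'res',res*1e3)
p,pos,rv=load('w_sty'); hsv=cv2.cvtColor(p['image'],cv2.COLOR_RGB2HSV)
H,S,V=[hsv[...,i].astype(int) for i in range(3)]
ys,xs=slice(130,250),slice(270,390)
st,ce,m=comp((H<18)&(S>110)&(V>105)&(np.add.outer(np.arange(480),0*np.arange(640))<260)&(np.add.outer(0*np.arange(480),np.arange(640))<400)&(np.add.outer(0*np.arange(480),np.arange(640))>240))
hull=cv2.convexHull(np.argwhere(m)[:,::-1].astype(np.float32))[:,0]
w=ray(p,hull,.05,pos,rv)[:,:2]; r=cv2.minAreaRect((w*1e3).astype(np.float32)); print('block',r)
st,ce,m=comp((abs(H-70)<12)&(S>150)&(V>50)); g=np.argwhere(m)[:,::-1]; print('green',st,ce)
top=ray(p,g[g[:,1]>g[:,1].max()-16].mean(0),.131,pos,rv); print('handle top',top)
im=p['image'][130:250,260:400,::-1]; cv2.imwrite('pics/c1.png',cv2.resize(im,None,fx=5,fy=5,interpolation=cv2.INTER_CUBIC))
E
```

```text
((286.5690002441406, 294.0509338378906), (36.720298767089844, 34.10421371459961), 2.726310968399048)
[np.float64(0.22791585139893114), np.float64(0.14749666151001675), np.float64(0.22854400544586856), np.float64(0.14958688570992368)]
unit -18.086342453539913 [ 0.57138637 -0.1118609 ] recess [ 0.51794748 -0.17823634] res [[ 0.79459739 -1.29770932]
 [-1.57135562 -0.4785935 ]
 [ 0.14384233  0.49697721]
 [ 0.71812574  0.92108316]
 [-0.08520985  0.35824246]]
block ((593.1592407226562, 308.2362365722656), (58.9134407043457, 60.44373321533203), 20.82724952697754)
green [318 186  23  40 747] [329.22222222 205.76706827]
handle top [[0.593364  0.3073424 0.131    ]]
```

View pics/c1.png

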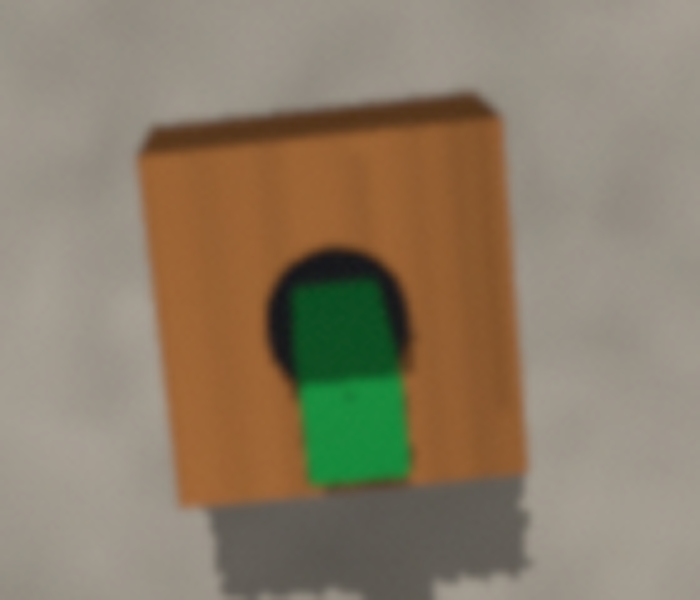

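The crop shows the block's top face clean, with the hole centred near (338,318) and the handle upright in it. The fits agree, so I'll grasp the stylus and carry it over the recess.

```bash
python3 - <<'E'
from h import *
rv=down(110.8); b=[0.5932,0.308]; rc=[0.5180,-0.1785]
ctrl.move_to([*b,0.20],rv); ctrl.move_straight([*b,0.078],v=.12); ctrl.close(60); ctrl.wait(.2)
print(readout.current_width(),readout.current_grip_force(),readout.current_ee_pos())
ctrl.move_straight([*b,0.235],v=.15); ctrl.move_straight([*rc,0.235],v=.3)
ctrl.move_straight([*rc,0.166],v=.1); ctrl.wait(.2)
print(readout.current_ee_pos(),readout.current_time_s(),readout.current_width())
p,pos,rv=shot('w_held'); cv2.imwrite('pics/c2.png',cv2.resize(p['image'][150:400,200:440,::-1],None,fx=2.4,fy=2.4))
p=cams.get_image('side'); cv2.imwrite('pics/c3.png',cv2.resize(p['image'][200:380,220:420,::-1],None,fx=3.3,fy=3.3,interpolation=cv2.INTER_CUBIC))
E
```

```text
0.15243716191415826 58.37284326553345 [0.59334007 0.30803594 0.07816897]
[ 0.51836572 -0.17863482  0.16660388] 12.0833 0.15485542762806356
```

View pics/c2.png

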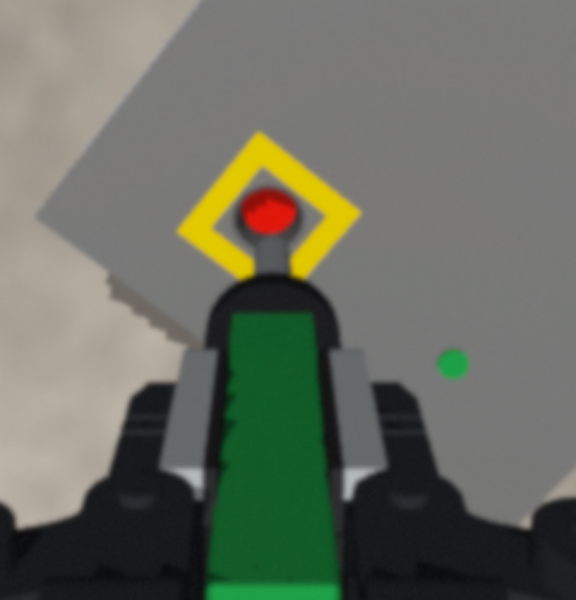

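View pics/c3.png

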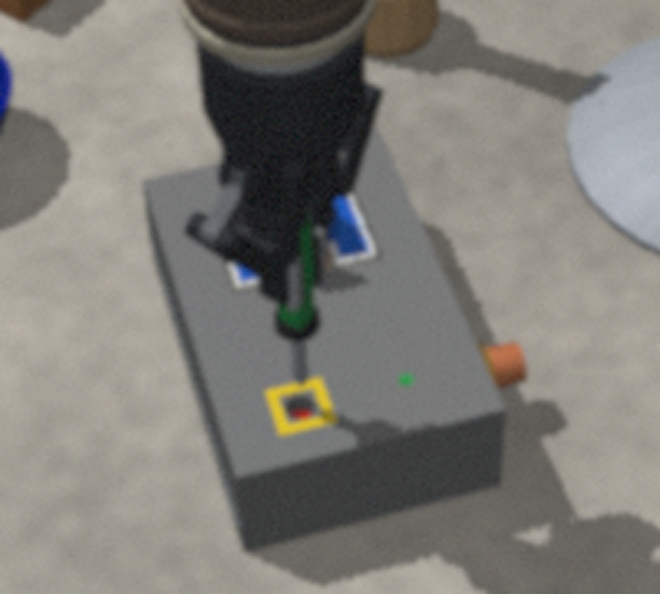

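The wrist crop shows the shank tip at about (271,240) just in front of the red button at (269,212), centred sideways. The side view shows the tip over the yellow frame. I'll check the offsets numerically.

```bash
python3 - <<'E'
from fit import *
p,pos,rv=load('w_held')
f=lambda u,v:[200+u/2.4,150+v/2.4]
print(pos, 'frame',ray(p,f(269.5,221),.07,pos,rv),'red',ray(p,f(269.5,212),.058,pos,rv))
A,t=campose(p,pos,rv)
for q in ([pos[0],pos[1],pos[2]-.076],):
    x=p['mtx']@(A.T@(np.array(q)-t)); uv=x[:2]/x[2]; print('tip crop px',(uv-[200,150])*2.4, 'z',q[2])
p0=ray(p,f(271,245),pos[2]-.076,pos,rv); print('tip seen',p0-pos)
E
```

```text
[ 0.51836572 -0.17863482  0.16660388] frame [[ 0.51821309 -0.17838986  0.07      ]] red [[ 0.51865514 -0.17962269  0.058     ]]
tip crop px [269.57422173 249.41954068] z 0.09060388087588321
tip seen [[-7.07884570e-05  1.08422352e-03 -7.60000000e-02]]
```

```bash
python3 - <<'E'
from h import *
rc=[0.5181,-0.1785]
ctrl.move_straight([*rc,0.140],v=.06); print(readout.current_contact_force(),readout.current_ee_pos())
h=ctrl.move_straight([*rc,0.125],v=.02,contact_N=12); ctrl.wait(.3)
print(h,readout.current_contact_force(),readout.current_ee_pos(),readout.current_time_s())
E
```

```text
[ 0.30017462 -0.34786148 -0.97887305] [ 0.51792862 -0.17860584  0.13972464]
True [-2.02503377  0.7846654   9.09916548] [ 0.51858798 -0.17866758  0.12859228] 13.6667
```

```bash
python3 - <<'E'
from h import *
rc=[0.5181,-0.1785]; b=[0.5934,0.308]
ctrl.move_straight([*rc,0.235],v=.15); ctrl.move_straight([*b,0.235],v=.3)
h=ctrl.move_straight([*b,0.110],v=.1,contact_N=8)
h2=ctrl.move_straight([*b,0.0785],v=.06,contact_N=8)
print(h,h2,readout.current_ee_pos(),readout.current_contact_force())
if not h and readout.current_ee_pos()[2]<.083:
    ctrl.open_jaws(); ctrl.wait(.3); ctrl.move_straight([*b,0.26],v=.15)
    p,pos,rv=shot('w_back'); cv2.imwrite('pics/c4.png',cv2.resize(p['image'][130:330,220:420,::-1],None,fx=2.5,fy=2.5))
    u=np.array([0.57139,-0.11186]); th=np.radians(-18.09); c=u+0.04*np.array([-np.sin(th),np.cos(th)])
    ctrl.move_to([*c,0.20],down(161.9)); ctrl.wait(.2)
    print(c,readout.current_ee_pos(),readout.current_joints(),readout.current_time_s())
    p,pos,rv=shot('w_cart'); cv2.imwrite('pics/c4.png',np.hstack([cv2.imread('pics/c4.png')[:480,:320] if 0 else cv2.resize(cv2.imread('pics/c4.png'),(320,320)),cv2.resize(p['image'][:,:,::-1],(427,320))]))
    for n in ["pad_left","pad_right"]: print(n,[(d["point"],d["conf"]) for d in spotter.search_frame(p,n)[:2]])
E
```

```text
False True [0.59260221 0.30776218 0.07811472] [-0.74108295 -0.26157079  6.35178297]
[ 0.58381042 -0.0738372 ] [ 0.58416596 -0.07279485  0.19996792] [-0.3111254   0.4248004   0.48518554  1.73503544 -0.22528459  1.03712877
  1.50899442] 22.3
pad_left [([0.5857, -0.0529, 0.1044], 0.97)]
pad_right []
```

View pics/c4.png

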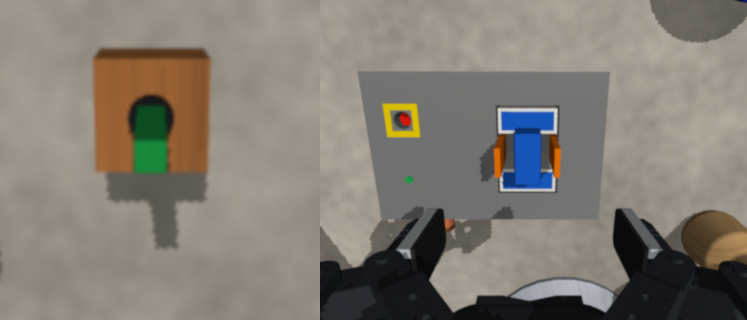

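The left half shows the stylus standing upright in its block again. The right half shows the cartridge's tabs at about x=500 and 556, centred between the fingers. Next I'll pinch.

```bash
python3 - <<'E'
from h import *
c=[0.5838,-0.0738]
h=ctrl.move_straight([*c,0.075],v=.1,contact_N=10); print(h,readout.current_ee_pos())
if not h:
    ctrl.close(40); ctrl.wait(.4)
    print(readout.current_width(),readout.current_width()*85,readout.current_grip_force(),readout.current_contact_force(),readout.current_time_s())
E
```

```text
False [ 0.5842465  -0.07389357  0.07563124]
0.4262175595194472 36.22849255915301 39.59369480609894 [-3.31369089 -0.08059809 10.70014135] 24.75
```

```bash
python3 - <<'E'
from h import *
c=[0.5838,-0.0738]
h=ctrl.move_straight([*c,0.085],v=.03,contact_N=25); print(h,readout.current_contact_force(),readout.current_width())
if not h:
    h=ctrl.move_straight([*c,0.075+.15],v=.06,contact_N=25); ctrl.wait(.5)
    print(h,readout.current_ee_pos(),readout.current_contact_force(),readout.current_width(),readout.current_grip_force(),readout.current_time_s())
p=cams.get_image('side'); cv2.imwrite('pics/c5.png',cv2.resize(p['image'][120:380,180:440,::-1],(590,590)))
E
```

```text
False [-0.04872213 -0.1741978  -3.03776669] 0.42408747991656026
False [ 0.58378388 -0.07379653  0.22501448] [-0.71916554 -0.75150382 -3.92899604] 0.42318325462426754 40.42630076408386 28.2167
```

View pics/c5.png

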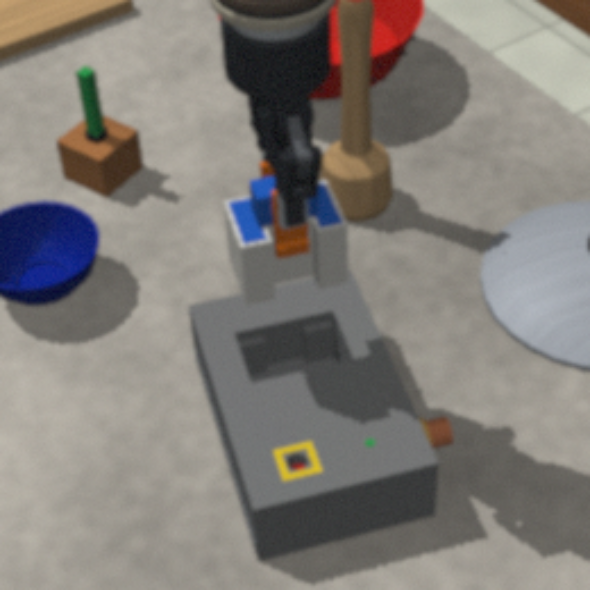

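The cartridge hangs level about 9 cm clear of the empty well. The stylus stands in its block and the bystanders are where they were. I'll hand it in.

```bash
python3 -c "
from h import *
print(close_job())"
```

```text
the job is handed in; nothing more can be done
None
```

I handed the job in at about 28 s: the stop button was pressed in with the stylus, the stylus stands back in its block, and the pinched cartridge is held level about 9 cm above the unit; no verdict came back.

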